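# Index a sensor stage round to the ball target

### The arm

A 7-joint arm with a two-finger parallel gripper is mounted at the origin on the work surface. World frame = base frame: x ahead of the robot, y to its left, z up, the work surface at z = 0. Lengths are in m, angles in rad, forces in N, time in s.
With the tool pointing down it reaches from about 0.4 to 0.85 m from the base axis. Payload 4.4 kg.
Tool frame: the origin (TCP) lies at the very end of the fingers, on their centre line; the grasp point (between the pads) lies 19 mm behind it; y points along the fingers, x is the direction in which the jaws open and shut, and the axes are right-handed (so a half turn about y gives the same grasp; the last joint's range is limited). The gripper opens to 94 mm and grips with 3 to 60 N. Pads are 16 mm wide; open, the fingers measure 119 mm over their backs; the gripper's body (75 mm by 177 mm) begins 78 mm behind the grasp point.
Start: joints at [-1.349, 0.628, 0.038, 1.517, -0.027, 0.996, -0.02], TCP at [0.184, 0.623, 0.205] pointing down, gripper open.
Joint ranges: [-3.06, 3.06], [-0.37, 2.12], [-1.25, 1.32], [0.18, 2.47], [-1.1, 4.24], [0.23, 1.98], [-2.94, 2.94]. Speed limits (rad/s): [2.57, 2.57, 3.14, 3.14, 3.14, 3.14, 3.14].

### API

Orientations are given as [roll, pitch, yaw] about the fixed x, y, z axes, in that order (R = Rz(yaw) Ry(pitch) Rx(roll)).
In Python, from rig import manip gives the robot as it stands. The module is installed in compiled form; this text tells all that it offers.
- The arm moves only by the shell command python3 -m crank 'ROWS'. ROWS is JSON, a list that holds one entry, the list of rows, each a list of 5 numbers: the opening, from 0 (shut) to 1 (fully open), then the shift along the tool's x, y, z in mm, then the turn about the tool's y in rad. A call has 1 to 12 rows; each row shifts and turns the commanded pose from where the row before left it, along the tool's axes as they then stand; what a row does not reach is not made up. A row lasts 1/12 s, in which the tool goes at most 41.7 mm and 7.16 degrees, less where a joint would pass 70% of its speed; a pose out of reach is approached as far as the arm can. A call is refused whole if a number of a shift passes 41.7 or a number of a turn 0.125, either way. A call with a gripper value outside its range is refused whole. The fingers move at their own pace and stop on an object; the grip force is fixed at half the most. Time passes only in rows, so rows that do not move let the fingers close. It gives the time, the measured TCP pose, the force and the opening at its end, in the units of the state.
- manip.sense(): the state, without advancing time (a new reading comes with each control period).
- manip.capture(name): name is "scene" or "side" or "wrist"; returns a dict with "frame" (480x640x3 uint8, red, green, blue), "fov_y" (degrees; the focal length in pixels is half the picture's height over the tangent of half this angle, whatever the lens; pixels are square), "cx", "cy" (the principal point, pixels), "dist_coeffs" ([k1, k2, p1, p2, k3] as OpenCV has them; the pictures are not rectified), "eye" and "attitude" of the camera in the world; the wrist camera has in their place "mount" (4x4, takes a point from camera to tool coordinates, whose origin is the TCP and whose axes are the tool frame's). Camera axes: x right, y down, z forward; pixel columns grow to the right and rows downward; lengths in m; the calibration is good to about 2 mm. A picture is of the moment at which its call begins: read the wrist's pose just before it. There is no depth.
- manip.job_done(): hands the job in, once; it reports no verdict.
The state is a dict: "clock": time; "joint_positions": joint angles; "qd": joint speeds; "effort": joint torques, N m; "eef_pos": TCP position; "eef_rot": TCP orientation; "force": force on the tool from outside, world axes, zero at the start; "ft_torque": the same for the moment, N m; "width": opening from 0.0 (shut) to 1.0 (fully open).
Only numpy, scipy, OpenCV 4.12 (cv2) and the standard library are available. Lean on these libraries where they do the work, as an engineer would, in place of code of your own. Each camera call takes 0.05 s, during which the arm holds its last target.

### The job

The sensor head stands on a small indexing stage, locked by a spring plunger at the position where it looks at the flat square target. Pull the plunger's black knob up, turn the stage to the neighbouring hole so that the lens points at the ball target (not the cone), and let the plunger spring fully home in that hole so the stage is locked. Leave the targets standing where they are.

Things in the scene. Friction and masses are not known exactly. Their poses are not given: they have to be found in the camera images.
- index_base: fixed round base, 260 mm diameter, with an aluminium index plate, top face 45 mm above the table. Origin on the stage's vertical turning axis at table height; z up; +x is where the lens looks when joint stage is 0. Eight index holes 14 mm wide, 105 mm from the axis, every 45 degrees, one along -x: the stage locks at joint stage = 0, +-pi/4, +-pi/2
- stage (a joint): turning angle of the stage (rad), positive counter-clockwise from above, 0 at the start, limits +-1.8. It is a dark disc, 156 mm across, with the sensor head and, opposite to the lens, an arm 34 mm wide (top 62 mm above the table) with the plunger's barrel (26 mm diameter, top 80 mm up). Friction 0.12 N m; stays where left; play 0.012 rad either way when locked
- plunger (a joint): lift of the plunger in m: 0 fully home, limit 0.022. Its round-nosed pin, 12 mm in diameter, reaches 14 mm into the hole, so lift it 14 mm or more to turn freely; let go between holes it rides on the plate at 0.014. A spring pushes it down, 4 N at 0, 8 N at full lift. Let go within 3 mm of a hole's centre it snaps in; else turning the stage on lets it drop in
- knob (a point): middle of the plunger's black round knob: an upright cylinder 34 mm in diameter, 42 mm tall, edges bevelled 4 mm; when home its underside is 88 mm and its top 130 mm above the table. It lies 105 mm from the turning axis, opposite to the lens, and goes round with the stage. The barrel ends 8 mm below it
- lens (a point): centre of the front of the sensor's lens tube (36 mm diameter), 90 mm from the turning axis and 95 mm above the table; x is the direction in which it looks, z up. The black sensor head behind it is 75 x 46 mm, top 114 mm above the table
- ball_target: loose target of 0.5 kg: a white ball 52 mm in diameter, centre 95 mm above the table, on a thin steel stem and a dark round foot 64 mm in diameter. Origin at the centre of the foot's underside. Stands about 185 mm from the turning axis, in line with one of the two holes next to the present one, to the left or the right
- cone_target: loose target of 0.5 kg: like the ball target, but a white cone, 60 mm wide at its base, 55 mm tall, point upward, top 125 mm above the table. Stands on the other side. Origin at the centre of the foot's underside
- plate_target: loose target of 0.5 kg: a white square plate 60 x 60 mm, 5 mm thick, on the same stem and foot, 130 mm tall, about 185 mm from the turning axis straight ahead of the lens at the start. Origin at the centre of the foot's underside
Things that resemble listed ones, but are neither listed nor needed, are in the scene too. What is shaped like the ball_target but blue is not meant.

How it is judged:
On the way:
1. the plunger is pulled up out of its hole (value of joint plunger above 0.01 m), for 0.05 s.
At the end, for the whole second after the job is handed in: The lens points at the ball target (its axis passes within 20 mm of the ball target's centre line), the plunger is home in that hole (within 4 mm) and the stage is at rest; the three targets stand within 20 mm of where they were (value of joint plunger below 0.004 m and x of ball_target in the frame of lens above 0.05 m and y of ball_target in the frame of lens between -0.02 and 0.02 m and velocity of joint stage between -0.05 and 0.05 rad/s and distance of each of ball_target, cone_target, plate_target from where it was at the start of the episode below 0.02 m); the robot touches nothing.
It fails at once if a target is pushed away or knocked over (moved more than 20 mm) (distance of any of ball_target, cone_target, plate_target from where it was at the start of the episode above 0.02 m).
It also fails if it takes over 38 s, if anything falls off the work surface, if the arm or the gripper's body presses on something with over 40 N, if the wrist force passes 120 N, or if a joint passes its speed limit or range.

## Working session

There is one attempt and no reset: what is moved stays moved. The work goes in short steps, Python scripts to look and compute and a shell command to move; the robot and the scene stay as the last step left them, time stands still between calls to the robot, and variables do not carry over. Pictures are saved under pics/ and viewed, and the job is handed in when it is done.

```bash
mkdir -p pics; ls; python3 - <<'E'
from rig import manip
import cv2,json
s=manip.sense(); print(s)
for n in ["scene","side","wrist"]:
    c=manip.capture(n); cv2.imwrite(f"pics/{n}0.png",c["frame"][:,:,::-1]); print(n,{k:v for k,v in c.items() if k!="frame"})
E
```

```text
pics
{'clock': 0.0, 'joint_positions': array([-1.34878626,  0.62931355,  0.03841223,  1.51833879, -0.02697708,
        0.99627333, -0.01999663]), 'qd': array([-0.00162711,  0.00133788, -0.00075146,  0.00166566, -0.00121173,
        0.00057132,  0.00154562]), 'effort': array([-6.52007839e-05, -5.49707115e+01,  1.14287987e+00, -1.86639315e+01,
       -5.23782964e-02,  2.35805078e-02,  1.70552084e-04]), 'eef_pos': array([0.18428312, 0.62265789, 0.20458403]), 'eef_rot': array([-1.57081957,  0.00181571,  1.28302679]), 'force': array([ 0.03397406, -0.35221301, -0.21751621]), 'ft_torque': array([-0.04333156,  0.04250318, -0.0232141 ]), 'width': 0.9969255581075351}
scene {'fov_y': 46.52719044495314, 'cx': 319.206017275502, 'cy': 245.16548907015934, 'dist_coeffs': array([-0.08833817,  0.        ,  0.        ,  0.        ,  0.        ]), 'eye': array([ 1.07213924, -0.10625593,  0.87631143]), 'attitude': array([-2.62272891, -0.01002459,  1.41791296])}
side {'fov_y': 50.83378649638114, 'cx': 325.5973065945239, 'cy': 236.36063770254975, 'dist_coeffs': array([-0.05164472,  0.        ,  0.        ,  0.        ,  0.        ]), 'eye': array([0.57438772, 0.73273333, 0.60555816]), 'attitude': array([-2.1664088 ,  0.00514646, -3.02823053])}
wrist {'fov_y': 58.74382812938889, 'cx': 323.620574331572, 'cy': 242.26339333542163, 'dist_coeffs': array([-0.1049044,  0.       ,  0.       ,  0.       ,  0.       ]), 'mount': array([[ 9.99999985e-01, -1.13609299e-04,  1.31854645e-04,
         9.41884243e-04],
       [-1.57245467e-04, -2.64978942e-01,  9.64254186e-01,
        -1.79064412e-01],
       [-7.46095375e-05, -9.64254192e-01, -2.64978956e-01,
         7.62422854e-02],
       [ 0.00000000e+00,  0.00000000e+00,  0.00000000e+00,
         1.00000000e+00]])}
```

View pics/scene0.png

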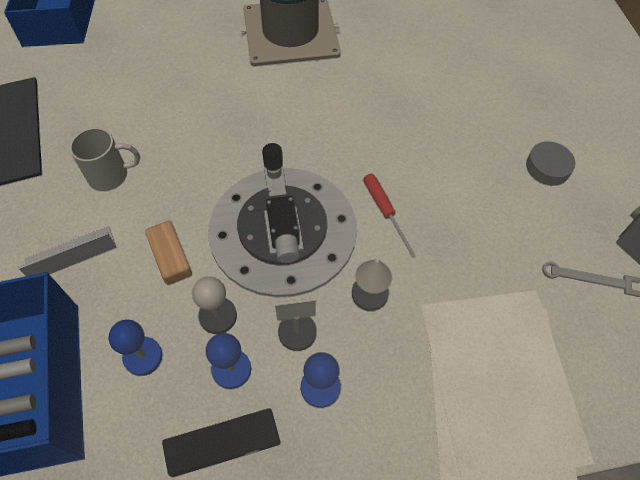

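View pics/side0.png

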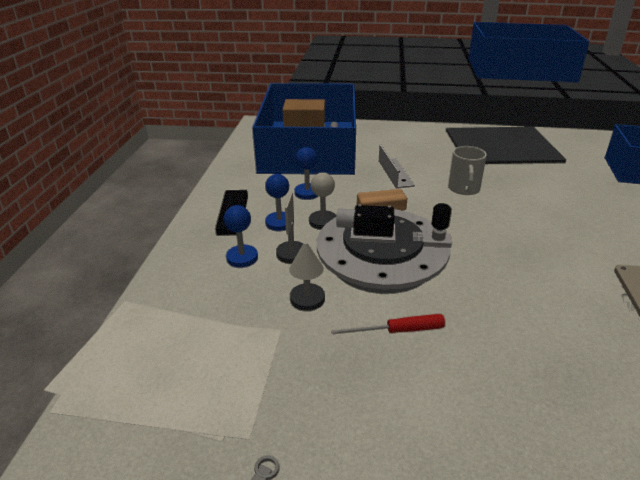

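View pics/wrist0.png

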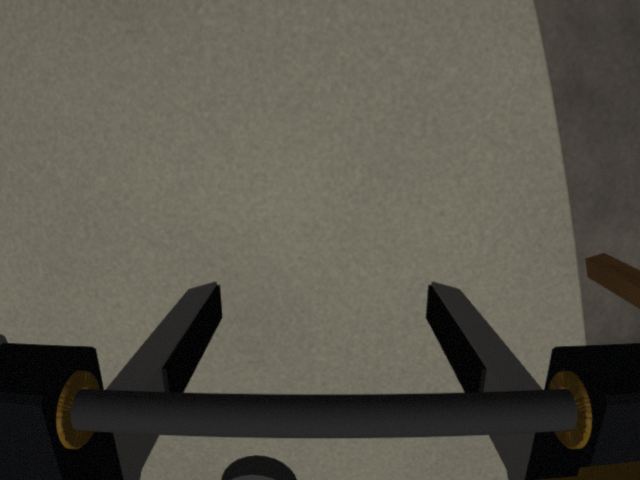

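The scene view shows the black knob at (272,157) and the lens at (287,245). The candidates are the white ball at (209,293), the plate at (296,310), the cone at (373,275), and blue decoy balls at (126,337), (223,350) and (321,370). The white ball is my pick. A crop will confirm it.

```bash
cat > h.py <<'E'
import numpy as np,cv2
from scipy.spatial.transform import Rotation as R
CAM={"scene":(46.52719044495314,319.206017275502,245.16548907015934,-0.08833817,[1.07213924,-0.10625593,0.87631143],[-2.62272891,-0.01002459,1.41791296]),
"side":(50.83378649638114,325.5973065945239,236.36063770254975,-0.05164472,[0.57438772,0.73273333,0.60555816],[-2.1664088,0.00514646,-3.02823053])}
def prm(n):
    f,cx,cy,k,e,a=CAM[n]; F=240/np.tan(np.radians(f/2))
    return np.array([[F,0,cx],[0,F,cy],[0,0,1]]),np.array([k,0,0,0,0]),np.array(e),R.from_euler('xyz',a).as_matrix()
def ray(n,uv):
    K,d,e,M=prm(n); p=cv2.undistortPoints(np.array([[uv]],float),K,d)[0,0]
    return e,M@np.array([p[0],p[1],1])
def onz(n,uv,z):
    e,r=ray(n,uv); return e+r*(z-e[2])/r[2]
def proj(n,P):
    K,d,e,M=prm(n); P=np.atleast_2d(P)
    return cv2.projectPoints(P@np.eye(3),cv2.Rodrigues(M.T)[0],-M.T@e,K,d)[0][:,0]
E
python3 - <<'E'
from h import *
print("knobtop",onz("scene",(272,150),.13),onz("side",(442,209),.13))
print("ball",onz("scene",(209,293),.095),onz("side",(322,186),.095))
im=cv2.imread("pics/scene0.png"); cv2.imwrite("pics/c1.png",cv2.resize(im[130:340,180:400],None,fx=3,fy=2.8,interpolation=2)[:600])
im=cv2.imread("pics/side0.png"); cv2.imwrite("pics/c2.png",cv2.resize(im[160:320,270:460],None,fx=4,fy=3.7,interpolation=2)[:600])
E
```

```text
knobtop [ 0.45501075 -0.0852679   0.13      ] [ 0.45492013 -0.07511381  0.13      ]
ball [ 0.69126997 -0.21129538  0.095     ] [ 0.69125043 -0.20326282  0.095     ]
```

View pics/c1.png

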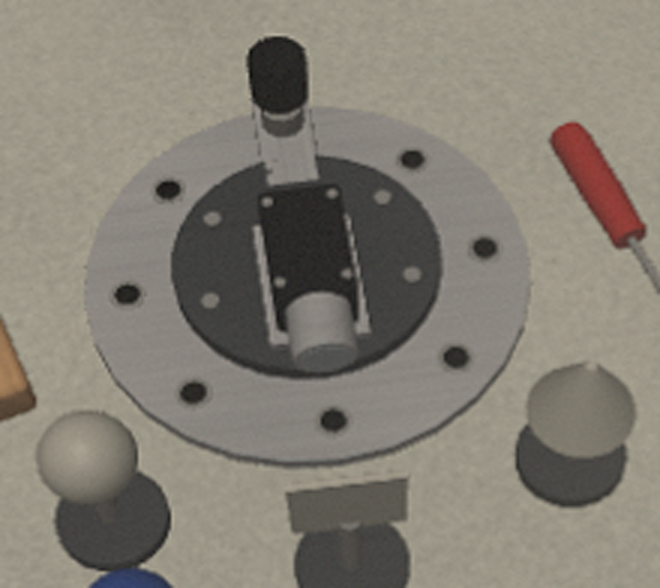

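View pics/c2.png

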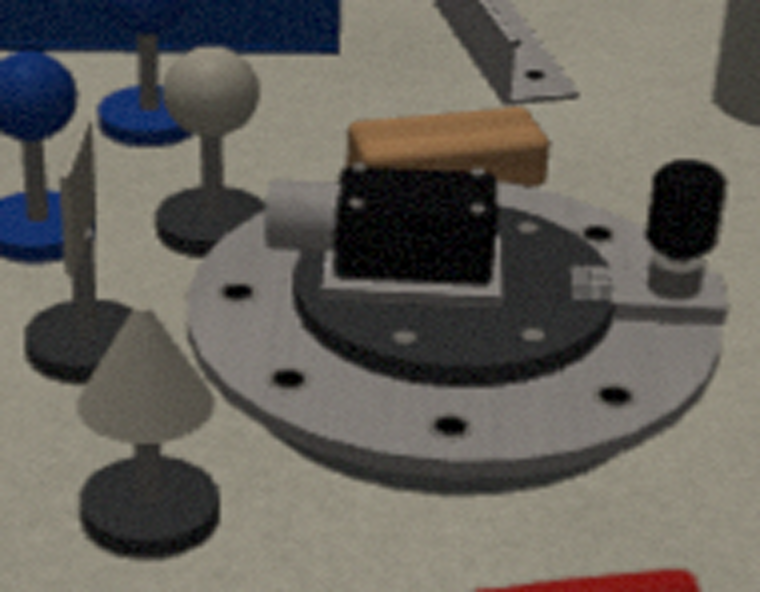

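The crops confirm it. The white ball on its dark foot is on the image's left in the scene view, which is the lens's right, and the cone is on the other side. The stage therefore has to turn clockwise, to -π/4. Next I fit the axis and heading from the holes.

```bash
python3 - <<'E'
from h import *
from scipy.optimize import least_squares
A=[(168,189),(127,294),(193,392),(333,421),(456,357),(485,248),(413,159)]
A=np.array([(180+(x-1)/3,130+(y-1)/2.8) for x,y in A])
B=np.array([(270+(x-1.5)/4,160+(y-1.5)/3.7) for x,y in [(237,292),(288,379),(451,426),(615,396),(598,233)]])
def mod(p,k): 
    t=p[2]+np.pi/4*np.array(k); return np.c_[p[0]+.105*np.cos(t),p[1]+.105*np.sin(t),0*t+.045]
# scene order: image left-top is -y,-x ; going left,down: k=-3,-2,-1,0,1,2,3
for n,uv,k in(("scene",A,[-3,-2,-1,0,1,2,3]),("side",B,[0,1,2,3,-3])):
    P=np.array([onz(n,u,.045) for u in uv])
    f=lambda p:(mod(p,k)-P)[:,:2].ravel()
    s=least_squares(f,[.56,-.1,0]); print(n,s.x,abs(s.fun).max())
# scene knob top / ball centre / feet
E
```

```text
scene [ 0.55716892 -0.08398304  0.0134831 ] 0.0007591738123995384
side [ 0.55834003 -0.08360174  0.01444204] 0.0005812076900012231
```

The two views agree: axis at (0.558, -0.084), heading 0.014. That puts the knob at (0.453, -0.085), and it ends at (0.483, -0.011) after -45°. The expected ball position (0.690, -0.213) matches the measured one. I'll approach in an arc at z = 0.2.

```bash
python3 -m crank '[[[1,-20,0,-26.5,0],[1,-20,0,-26.5,0],[1,-20,0,-26.5,0],[1,-20,0,-26.5,0],[1,-20,0,-26.5,0],[1,-20,0,-26.5,0],[1,-20,0,-26.5,0],[1,-20,0,-26.5,0],[1,-20,0,-26.5,0],[1,-20,0,-26.5,0],[1,-20,0,-26.5,0],[1,-20,0,-26.5,0]]]'
```

```text
clock: 1.15
eef_pos: [0.4219, 0.3014, 0.2054]
eef_rot: [-1.571, 0.0, 1.283]
force: [1.1, 0.6, 0.2]
width: 0.999
```

```bash
python3 -m crank '[[[1,0,0,0,-0.1],[1,0,0,0,-0.1],[1,0,0,0,-0.102],[1,-37,0,-3,0],[1,-37,0,-3,0],[1,-37,0,-3,0],[1,-37,0,-3,0],[1,-37,0,-3,0],[1,-37,0,-3,0],[1,-37,0,-3,0],[1,-37,0,-3,0],[1,-37,0,-3,0]]]'; python3 - <<'E'
from rig import manip
import cv2
s=manip.sense(); print(s["eef_pos"],s["eef_rot"],s["joint_positions"])
c=manip.capture("wrist"); cv2.imwrite("pics/w1.png",c["frame"][:,:,::-1])
E
```

```text
clock: 2.15
eef_pos: [0.4528, -0.0315, 0.2055]
eef_rot: [-1.571, -0.0, 1.585]
force: [-0.3, 0.3, -0.3]
width: 0.998
[ 0.45275031 -0.03147874  0.20551342] [-1.57085722e+00 -6.06080267e-05  1.58507344e+00] [-0.00878646  0.35193422  0.02181804  2.04093903 -0.01113898  0.74876805
  1.60492745]
```

View pics/w1.png

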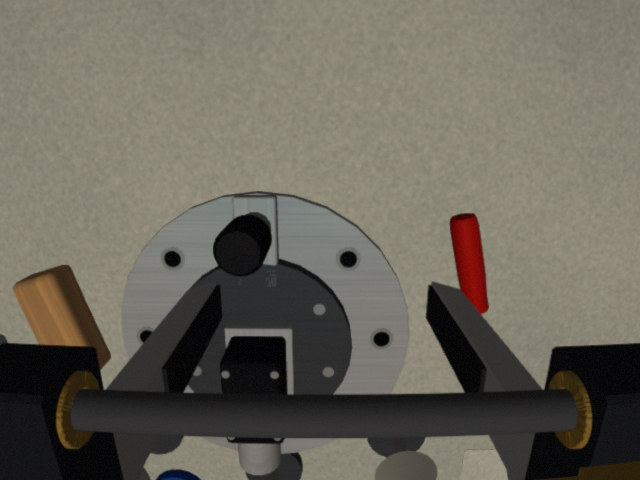

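The wrist view shows the knob top at about (241,253), left of centre as expected, with the sensor head at (255,370). I'll cross-check the knob position against this view.

```bash
python3 - <<'E'
from rig import manip
from h import *
c=manip.capture("wrist"); s=manip.sense()
F=240/np.tan(np.radians(c["fov_y"]/2)); K=np.array([[F,0,c["cx"]],[0,F,c["cy"]],[0,0,1]])
T=np.eye(4); T[:3,:3]=R.from_euler('xyz',s["eef_rot"]).as_matrix(); T[:3,3]=s["eef_pos"]; T=T@c["mount"]
for uv in [(241,254)]:
    p=cv2.undistortPoints(np.array([[uv]],float),K,c["dist_coeffs"])[0,0]; r=T[:3,:3]@[p[0],p[1],1]; e=T[:3,3]
    print(e+r*(.13-e[2])/r[2])
W=np.linalg.inv(T); 
for th in np.arange(8)*np.pi/4+.014:
    P=np.array([.5578+.105*np.cos(th),-.0838+.105*np.sin(th),.045]); q=W[:3,:3]@P+W[:3,3]
    print(cv2.projectPoints(q[None],np.zeros(3),np.zeros(3),K,c["dist_coeffs"])[0].ravel().round(1))
E
```

```text
[ 0.45483074 -0.08785837  0.13      ]
[275.4 433.6]
[352.5 406.9]
[388.1 336.1]
[354.3 256.4]
[263.7 221.3]
[178.4 257.9]
[154.2 336.5]
[196.3 406.4]
```

```bash
python3 -m crank '[[[1,-27.5,0,0,0],[1,-27.5,0,0,0],[1,0,20,0,0],[1,0,20,0,0],[1,0,12,0,0],[1,0,0,0,0]]]'; python3 - <<'E'
from rig import manip
from h import *
s=manip.sense(); c=manip.capture("wrist"); cv2.imwrite("pics/w2.png",c["frame"][:,:,::-1])
F=240/np.tan(np.radians(c["fov_y"]/2)); K=np.array([[F,0,c["cx"]],[0,F,c["cy"]],[0,0,1]])
T=np.eye(4); T[:3,:3]=R.from_euler('xyz',s["eef_rot"]).as_matrix(); T[:3,3]=s["eef_pos"]; T=T@c["mount"]
W=np.linalg.inv(T); print(s["eef_pos"])
for P in [[.453,-.0853,.13],[.453+.017,-.0853,.13],[.453-.017,-.0853,.13]]:
    q=W[:3,:3]@P+W[:3,3]; print(cv2.projectPoints(q[None],np.zeros(3),np.zeros(3),K,c["dist_coeffs"])[0].ravel().round(1))
E
```

```text
clock: 2.75
eef_pos: [0.4519, -0.0839, 0.1514]
eef_rot: [-1.566, -0.001, 1.585]
force: [0.0, 0.9, 0.1]
width: 0.998
[ 0.4519251  -0.08389422  0.15139451]
[319.4 284.7]
[319.  315.7]
[319.8 252.2]
```

View pics/w2.png

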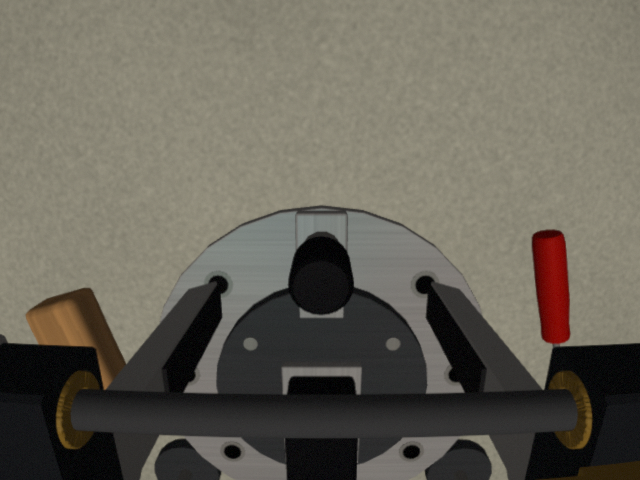

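The knob (321,287) now sits centred between the fingertips at (219,288) and (428,288). The earlier offset came from the arm still settling. I'll go down.

```bash
python3 -m crank '[[[1,0,15,0,0],[1,0,15,0,0],[1,0,15,0,0],[1,0,13,0,0],[1,0,0,0,0],[1,0,0,0,0],[1,0,0,0,0]]]'; python3 - <<'E'
from rig import manip
import cv2
c=manip.capture("side"); cv2.imwrite("pics/s3.png",cv2.resize(c["frame"][100:340,240:560,::-1],None,fx=2.5,fy=2.5))
E
```

```text
clock: 3.38
eef_pos: [0.4546, -0.0845, 0.0965]
eef_rot: [-1.572, 0.0, 1.585]
force: [-0.1, 1.1, 0.8]
width: 0.999
```

View pics/s3.png

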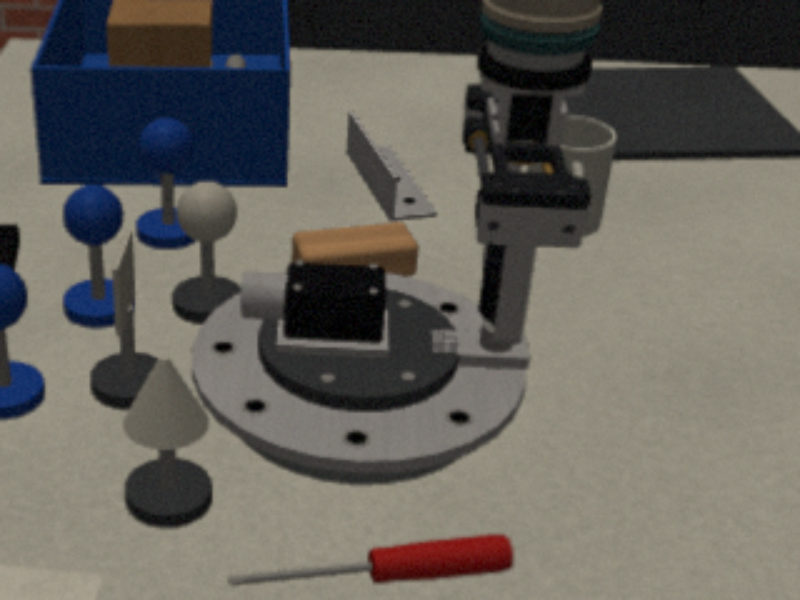

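The fingers straddle the knob at (505,330) in the crop, clear of the arm and the head. I'll close the gripper.

```bash
python3 -m crank '[[[0.2,0,0,0,0],[0.2,0,0,0,0],[0.2,0,0,0,0],[0.2,0,0,0,0],[0.2,0,0,0,0],[0.2,0,0,0,0],[0.2,0,0,0,0],[0.2,0,0,0,0]]]'
```

```text
clock: 4.1
eef_pos: [0.4537, -0.0847, 0.0954]
eef_rot: [-1.571, -0.0, 1.585]
force: [-0.0, -0.6, -0.6]
width: 0.47
```

```bash
python3 -m crank '[[[0.2,0,0,0,0],[0.2,0,0,0,0],[0.2,0,0,0,0],[0.2,0,0,0,0],[0.2,0,0,0,0]]]'
```

```text
clock: 4.52
eef_pos: [0.4537, -0.0848, 0.0954]
eef_rot: [-1.571, 0.0, 1.585]
force: [-0.3, -1.4, -0.1]
width: 0.355
```

The width of 33.4 mm matches the knob. I'll lift it 18 mm.

```bash
python3 -m crank '[[[0.2,0,-6,0,0],[0.2,0,-6,0,0],[0.2,0,-6,0,0],[0.2,0,0,0,0],[0.2,0,0,0,0],[0.2,0,0,0,0]]]'; python3 - <<'E'
from rig import manip
import cv2
c=manip.capture("side"); cv2.imwrite("pics/s4.png",cv2.resize(c["frame"][180:280,380:500,::-1],None,fx=5,fy=5,interpolation=2))
E
```

```text
clock: 5.02
eef_pos: [0.4537, -0.0848, 0.1134]
eef_rot: [-1.571, 0.0, 1.585]
force: [1.5, -1.0, -8.4]
width: 0.353
```

View pics/s4.png

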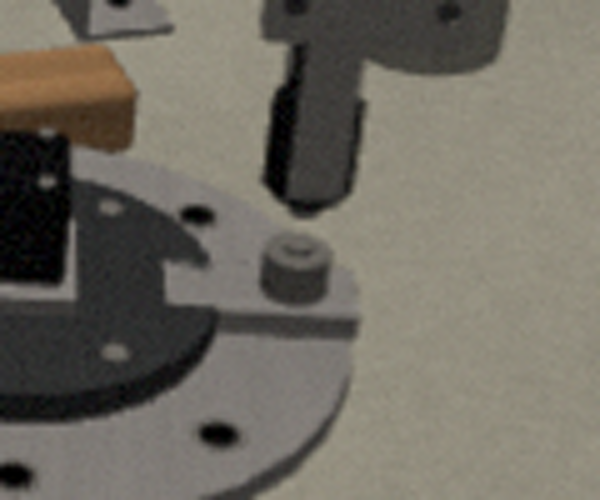

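The plunger is up, with 8.4 N of spring load and a visible gap above the barrel. Now the clockwise arc, with a check partway round.

```bash
python3 -m crank '[[[0.2,5.14,0,-0.13,0.049],[0.2,5.14,0,-0.13,0.049],[0.2,5.14,0,-0.13,0.049],[0.2,5.14,0,-0.13,0.049],[0.2,5.14,0,-0.13,0.049],[0.2,5.14,0,-0.13,0.049],[0.2,0,0,0,0],[0.2,0,0,0,0]]]'; python3 - <<'E'
import numpy as np
t=np.pi+.0096-.294; print(.5578+.1041*np.cos(t),-.0838+.1041*np.sin(t))
E
```

```text
clock: 5.73
eef_pos: [0.4579, -0.0542, 0.1133]
eef_rot: [-1.571, 0.0, 1.292]
force: [1.9, -0.6, -8.8]
width: 0.351
0.4578816788471498 -0.05459145505171658
```

```bash
python3 -m crank '[[[0.2,5.14,0,-0.13,0.049],[0.2,5.14,0,-0.13,0.049],[0.2,5.14,0,-0.13,0.049],[0.2,5.14,0,-0.13,0.049],[0.2,5.14,0,-0.13,0.049],[0.2,5.14,0,-0.13,0.049],[0.2,5.14,0,-0.13,0.049],[0.2,5.14,0,-0.13,0.049],[0.2,5.14,0,-0.13,0.049],[0.2,5.14,0,-0.13,0.049],[0.2,0,0,0,0],[0.2,0,0,0,0]]]'; python3 - <<'E'
import numpy as np
t=np.pi+.0096-.7854; print(.5578+.1041*np.cos(t),-.0838+.1041*np.sin(t))
from rig import manip
import cv2
c=manip.capture("scene"); cv2.imwrite("pics/a5.png",c["frame"][:,:,::-1])
c=manip.capture("side"); cv2.imwrite("pics/s5.png",c["frame"][:,:,::-1])
E
```

```text
clock: 6.73
eef_pos: [0.4835, -0.0107, 0.1133]
eef_rot: [-1.571, 0.0, 0.803]
force: [2.9, -2.3, -7.5]
width: 0.352
0.48348706650210893 -0.010900082887989368
```

View pics/a5.png

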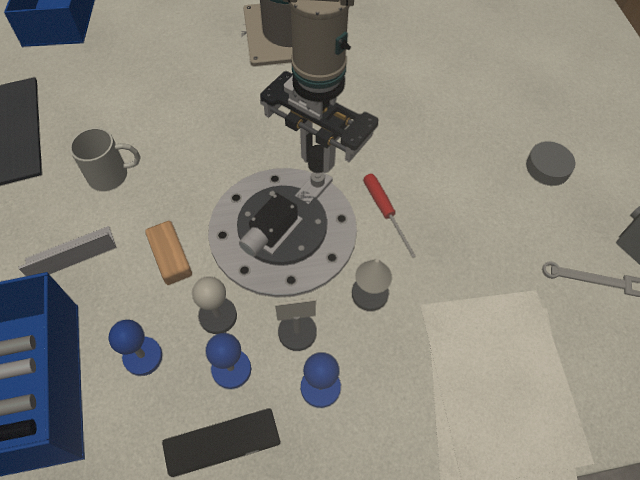

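View pics/s5.png

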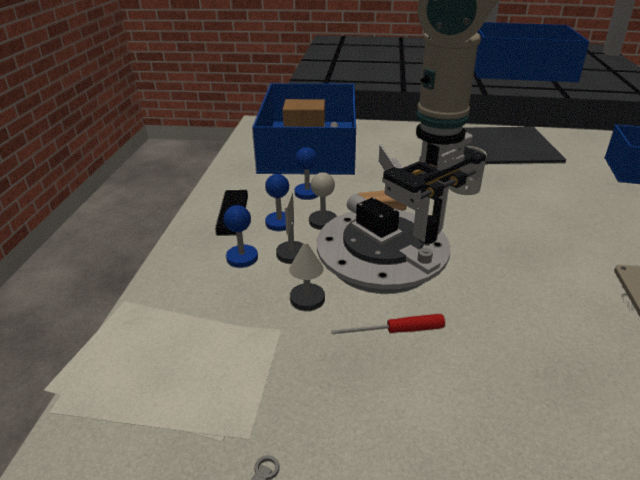

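The lens tube at (253,240) now points at the white ball at (209,293), and the targets haven't moved. I'll lower the knob into the hole while still holding it.

```bash
python3 -m crank '[[[0.2,0,4,0,0],[0.2,0,4,0,0],[0.2,0,4,0,0],[0.2,0,3,0,0],[0.2,0,2.5,0,0],[0.2,0,0,0,0],[0.2,0,0,0,0]]]'
```

```text
clock: 7.42
eef_pos: [0.4836, -0.0105, 0.096]
eef_rot: [-1.571, 0.0, 0.801]
force: [2.6, -4.0, -4.8]
width: 0.354
```

It is home: the load is still the 4–5 N spring pull, with no upward push from the plate. I'll release.

```bash
python3 -m crank '[[[0.5,0,0,0,0],[0.5,0,0,0,0],[0.7,0,0,0,0],[0.9,0,0,0,0],[1,0,0,0,0],[1,0,0,0,0],[1,0,0,0,0],[1,0,0,0,0],[1,0,0,0,0],[1,0,0,0,0]]]'; python3 -m crank '[[[1,0,-15,0,0],[1,0,-15,0,0],[1,0,-20,0,0],[1,0,-30,0,0],[1,0,-30,0,0],[1,0,-10,10,0],[1,0,0,30,0],[1,0,0,30,0],[1,0,0,30,0],[1,0,0,0,0],[1,0,0,0,0],[1,0,0,0,0]]]'; python3 - <<'E'
from rig import manip
import cv2
c=manip.capture("scene"); cv2.imwrite("pics/a6.png",cv2.resize(c["frame"][130:340,180:400,::-1],None,fx=3,fy=2.8,interpolation=2))
c=manip.capture("side"); cv2.imwrite("pics/s6.png",cv2.resize(c["frame"][160:320,270:460,::-1],None,fx=4,fy=3.7,interpolation=2))
E
```

```text
clock: 8.25
eef_pos: [0.4834, -0.0102, 0.0959]
eef_rot: [-1.571, 0.0, 0.801]
force: [-0.4, 0.0, -0.2]
width: 0.993
clock: 9.25
eef_pos: [0.4119, 0.0593, 0.2159]
eef_rot: [-1.571, -0.0, 0.801]
force: [-0.3, 0.4, -0.3]
width: 1.0
```

View pics/a6.png

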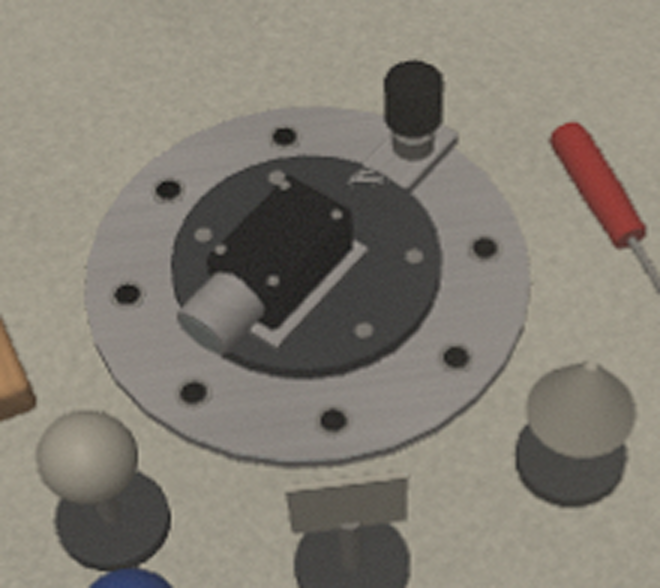

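View pics/s6.png

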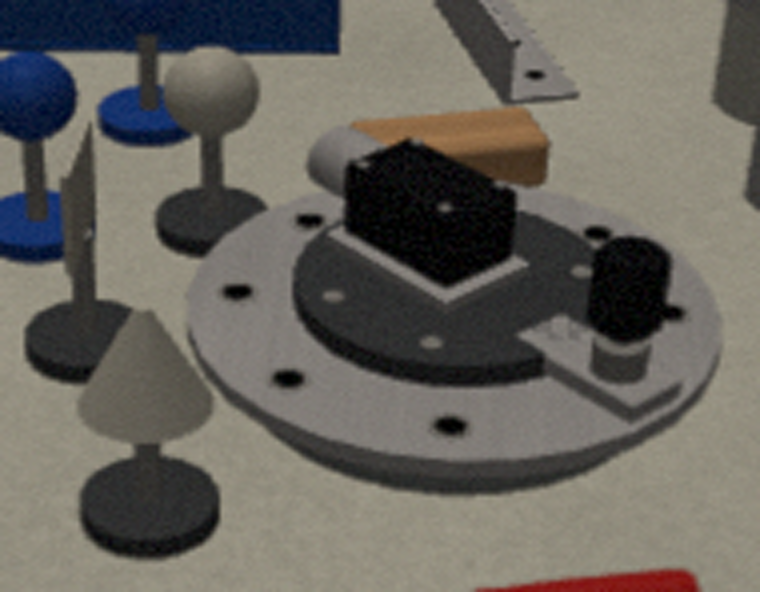

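The lens points at the ball, and the targets sit at the same pixels as before. I'll check the knob height by triangulating it.

```bash
python3 - <<'E'
from h import *
P=[.4826,-.0106]
for n,o,f in(("scene",(180,130),(3,2.8)),("side",(270,160),(4,3.7))):
    for lift in(0,.014):
        ts=np.linspace(0,6.283,60)
        rim=lambda z,r:(proj(n,np.c_[P[0]+r*np.cos(ts),P[1]+r*np.sin(ts),0*ts+z+lift])-o)*f
        t=np.r_[rim(.13,.013),rim(.126,.017)]; b=np.r_[rim(.092,.017),rim(.088,.013)]
        print(n,lift,"knob top row",t[:,1].min().round(),"bottom row",b[:,1].max().round(),"cols",t[:,0].min().round(),t[:,0].max().round())
E
```

```text
scene 0 knob top row 59.0 bottom row 137.0 cols 383.0 443.0
scene 0.014 knob top row 45.0 bottom row 124.0 cols 383.0 443.0
side 0 knob top row 234.0 bottom row 338.0 cols 594.0 673.0
side 0.014 knob top row 209.0 bottom row 314.0 cols 597.0 677.0
```

The knob rows I see (scene 61/137, side 236/341) match lift 0, not 0.014, so the plunger is home.

```bash
python3 -c "
from rig import manip
print(manip.job_done())"
```

```text
the job is handed in; nothing more can be done
None
```

I gripped the knob, lifted it 18 mm, turned the stage clockwise by π/4 towards the white ball and lowered the plunger into that hole. Then I let go, backed the arm away and handed the job in at about 9.4 s. The hand-in reports no verdict.

**Last checks:**
- **Plunger:** in both fixed views the knob's outline fits fully home (lift 0) to within 1–3 crop pixels, about 2 mm at most. It is clearly off the pattern for riding on the plate.
- **Lens:** in the scene view it points at the white ball.
- **Targets:** by eye they stand at the same pixels as at the start.
- **Robot:** it touches nothing, and its force reading is about zero.

One reading disagreed along the way: the first wrist-camera fix on the knob was about 3 mm off because the arm was still moving. It agreed once the arm had settled.

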